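Clamp a loudspeaker driver evenly: four wing knobs crosswise in two passes

TASK

Clamp the loudspeaker driver down in its jig with the four wing knobs, turning them clockwise by hand, crosswise and in two passes. First pass: take up each knob's slack until you feel it bite and give it only a touch more (about 10 degrees), doing two diagonally opposite knobs before the other two. Second pass: again one diagonal pair, then the other, give each knob another eighth of a turn and no more; do not lean on the jig and leave the small tuner lying on it where it is.

Things in the scene. Friction and masses are not known exactly. Their poses are not given: they have to be found in the camera images.
- jig: speaker jig fixed on the desk: square plywood board 220 x 220 mm with a grey top at z = 50 mm over the desk, a round dark loudspeaker driver (132 mm across) lying face up in its middle, and one clamp near each corner. Origin: centre of the underside; x axis points away from the robot (turned by up to about 20 degrees), y to the left. Never lean on it with 25 N or more.
- wing_fl (a point): near left knob: black wing 44 mm long (own x), 12 thick (y), 22 high; the point is its centre, on the upright turning axis. Turning: clockwise seen from above tightens (yaw falls). First comes slack of 0.2 to 0.7 rad, different for each knob and not told by how the wing stands (0.04 N m); then the screw bites: 0.45 N m, plus 0.1 N m per rad more. It stays where left.
- wing_fr (a point): near right knob: black wing 44 mm long (own x), 12 thick (y), 22 high; the point is its centre, on the upright turning axis. Turns just as the near left knob does, with a slack of its own. The knobs stand at (+-71, +-71) mm from the jig's centre along the jig's axes, wing centres 119 mm over the desk.
- wing_bl (a point): far left knob: black wing 44 mm long (own x), 12 thick (y), 22 high; the point is its centre, on the upright turning axis. Turns just as the near left knob does, with a slack of its own. Below the wing is 27 mm of free height beside its 12 mm stem, down to the steel claw (27 mm across, its top 81 mm over the desk).
- wing_br (a point): far right knob: black wing 44 mm long (own x), 12 thick (y), 22 high; the point is its centre, on the upright turning axis. Turns just as the near left knob does, with a slack of its own. Grip it firmly (60 N), or it slips at the bite. The screw does not rise or sink as the knob turns.
- foot_fl (a point): inner end (top face) of the near left clamp's flat steel claw, over the rubber foot that presses the driver's flange, 36 mm from the knob's axis toward the driver's middle. It stays put while the knob turns in its slack; from the bite on it sinks 2 mm per rad of turn.
- foot_fr (a point): inner end (top face) of the near right clamp's flat steel claw, over the rubber foot that presses the driver's flange, 36 mm from the knob's axis toward the driver's middle. Nipped (first pass): sunk by 0.1 to 0.6 mm, that is the knob 3 to 17 degrees past its bite; aim at about 10. Moves as the near left one does.
- foot_bl (a point): inner end (top face) of the far left clamp's flat steel claw, over the rubber foot that presses the driver's flange, 36 mm from the knob's axis toward the driver's middle. Tight (second pass): sunk by 1.2 to 2.5 mm in all, about an eighth of a turn (45 degrees) past nipped. Moves as the near left one does.
- foot_br (a point): inner end (top face) of the far right clamp's flat steel claw, over the rubber foot that presses the driver's flange, 36 mm from the knob's axis toward the driver's middle. Sunk by more than 2.8 mm in all, the flange bends: overtightened. Moves as the near left one does.
- tuner_clip: small black clip-on tuner, 24 x 45 x 10 mm, lying loose on the near edge of the board between the two near clamps; origin at the centre of its underside. Leave it there.

How it is judged:
By the outcome, as a careful person would: the job done as asked, in the order asked, and still so for the second after the job is handed in, with the robot touching nothing.
It also fails if it takes over 72 s, if anything falls off the work surface, if the arm or the gripper's body presses on something with over 40 N, if the wrist force passes 120 N, or if a joint passes its speed limit or range.

ROBOT

A 6-joint arm with a two-finger parallel gripper is mounted at the origin on a cart in front of the work surface, level with it; the furniture and walls round the work are solid. World frame = base frame: x ahead of the robot, y to its left, z up, the work surface at z = 0. Lengths are in m, angles in rad, forces in N, time in s.
With the tool pointing down it reaches from about 0.225 to 0.875 m from the base axis. Payload 3.4 kg.
Tool frame: the origin (TCP) lies midway between the tips of the shut fingers; the grasp point (between the pads) lies 19 mm behind it (manip.tcp_to_grasp is the distance from the TCP to the grasp point, in m); x points along the fingers, y is the direction in which the jaws open and shut, and the axes are right-handed (so a half turn about x gives the same grasp; the last joint's range is limited). The gripper opens to 85 mm and grips with 20 to 120 N. Pads are 22 mm wide; open, the fingers measure 114 mm over their backs; the gripper's body (76 mm by 85 mm) begins 54 mm behind the grasp point. The pads swing forward as they close: fully open they stand 13 mm farther back than shut.
Start: joints at [-1.232, 0.276, 1.505, -0, 1.361, -0.121], TCP at [0.255, -0.515, 0.231] pointing down, gripper open.
Joint ranges: [-2.89, 2.89], [-0.75, 2.08], [0.22, 2.7], [-1.18, 4.32], [0.11, 2.71], [-2.7, 2.7]. Speed limits (rad/s): [2.57, 2.57, 3.14, 3.14, 3.14, 3.14].

INTERFACE

Orientations are given as a unit quaternion [w, x, y, z].
In Python, from rig import readout, eyes, job, manip gives the robot as it stands. The module is installed in compiled form; this text tells all that it offers.
- The arm moves only by the tool carry_out, never from a script. Its argument "deltas" is one flat list of numbers, 7 for each row, row after row: the shift along the tool's x, y, z scaled (see below), then the turn, a rotation vector about the tool's x, y, z scaled (see below), then the opening, from -1 (shut) to 1 (fully open). In form: [dx, dy, dz, ax, ay, az, grip, dx, dy, dz, ax, ay, az, grip, ...]. A call has 1 to 10 rows; each row shifts and turns the commanded pose from where the row before left it, along the tool's axes as they then stand; what a row does not reach is not made up. The controller multiplies each number of a shift by 60 mm and each number of a turn by 4 degrees. A row lasts 1/8 s, in which the tool goes at most 62.5 mm and 10.7 degrees, less where a joint would pass 70% of its speed; a pose out of reach is approached as far as the arm can. A call with a number of a shift or a turn outside -1 to 1 is refused whole. A call with a gripper value outside its range is refused whole. The fingers move at their own pace and stop on an object; "newtons" is the grip in N (left out, the last holds). Time passes only in rows, so rows that do not move let the fingers close. It gives the time, the measured TCP pose, the force and the opening at its end, in the units of the state.
- readout.get_state(): the state, without advancing time (a new reading comes with each control period).
- eyes.get_image(name): name is "side" or "top" or "wrist"; returns a dict with "color" (420x560x3 uint8, red, green, blue), "z_map" (420x560 float32, m along the optical axis (not along the pixel's ray), 0 where there is no reading), "mtx" (3x3 intrinsics, pixels), "origin" and "orientation" of the camera in the world. Camera axes: x right, y down, z forward; pixel columns grow to the right and rows downward; lengths in m; the calibration is good to about 2 mm. A picture is of the moment at which its call begins.
- job.sign_off(): hands the job in, once; it reports no verdict.
The state is a dict: "clock": time; "qpos": joint angles; "qd": joint speeds; "effort": joint torques, N m; "position": TCP position; "ee_rot": TCP orientation; "contact_force": force on the tool from outside, world axes, zero at the start; "moment": the same for the moment, N m; "width": finger opening in m.
Only numpy, scipy, OpenCV 4.12 (cv2) and the standard library are available. Lean on these libraries where they do the work, as an engineer would, in place of code of your own. Each camera call takes 0.05 s, during which the arm holds its last target.

## Working session

There is one attempt and no reset: what is moved stays moved. The work goes in short steps, Python scripts to look and compute and a tool call to move; the robot and the scene stay as the last step left them, time stands still between calls to the robot, and variables do not carry over. Pictures are saved under pics/ and viewed, and the job is handed in when it is done.

Besides the shell and the picture viewer there is one more tool, called after "Request:" by a JSON object that holds its "name" and its "arguments". carry_out: Moves the arm, as the interface text tells. Its arguments: {"type":"object","properties":{"deltas":{"type":"array"},"newtons":{"type":"number"}},"required":["deltas"]}

```bash
mkdir -p pics; ls; python3 - <<'E'
from rig import readout,eyes,manip
import cv2
print(readout.get_state(), manip.tcp_to_grasp)
for n in("top","side","wrist"):
    d=eyes.get_image(n); cv2.imwrite(f"pics/{n}0.png",d["color"][:,:,::-1]); print(n,d["mtx"],d["origin"],d["orientation"])
    import numpy as np; np.savez(f"pics/{n}0.npz",**d)
E
```

```text
pics
{'clock': 0.0, 'qpos': array([-1.23204054e+00,  2.76600504e-01,  1.50616573e+00,  2.08208338e-05,
        1.36070018e+00, -1.20976989e-01]), 'qd': array([-0.00041977,  0.00037016, -0.00220908, -0.00089861,  0.00229807,
        0.00118976]), 'effort': array([-1.21856829e-03, -4.16783953e+01, -2.45804536e+01, -3.20523677e-04,
        1.11380493e-02, -1.20558624e-05]), 'position': array([ 0.25496411, -0.51477477,  0.23042359]), 'ee_rot': array([-0.16045155, -0.68844285, -0.16177022,  0.68857253]), 'contact_force': array([ 0.11315265, -0.17247274, -0.06850516]), 'moment': array([-0.01003616,  0.01670614, -0.0137879 ]), 'width': 0.08520820692290883} 0.0187
top [[540.67590627   0.         272.76246389]
 [  0.         540.67590627 204.35804653]
 [  0.           0.           1.        ]] [0.36311341 0.02442581 0.93537404] [-0.08134812  0.73454446 -0.66929948  0.07658404]
side [[481.59629132   0.         288.53551311]
 [  0.         481.59629132 205.45108549]
 [  0.           0.           1.        ]] [0.16692885 0.61181772 0.59875768] [ 0.1303847  -0.26957137  0.84747419 -0.43831337]
wrist [[373.30152919   0.         281.67998412]
 [  0.         373.30152919 212.11915276]
 [  0.           0.           1.        ]] [ 0.31668744 -0.48385806  0.37263319] [ 0.11684021  0.84184947 -0.52176168 -0.0735022 ]
```

View pics/top0.png

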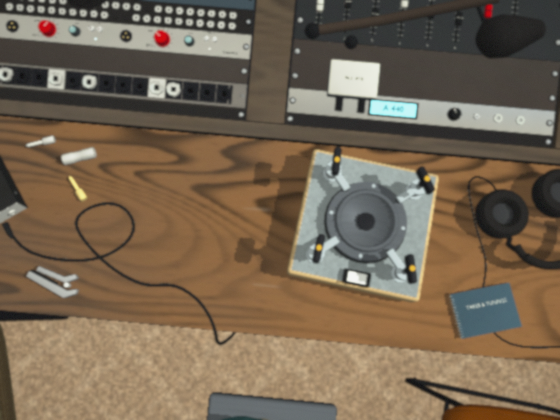

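View pics/side0.png

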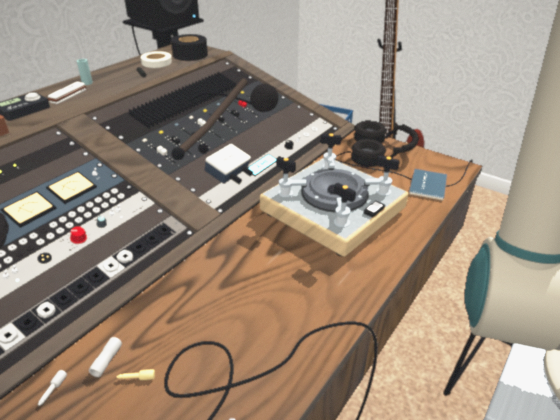

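View pics/wrist0.png

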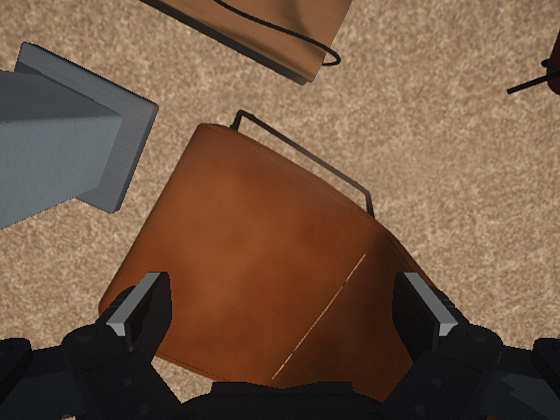

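```bash
cat > h.py <<'E'
import numpy as np,cv2
from scipy.spatial.transform import Rotation as R
def rot(q): return R.from_quat([q[1],q[2],q[3],q[0]])
def ray(d,u,v,z):  # intersect pixel with plane z
    r=rot(d["orientation"]).apply(np.linalg.inv(d["mtx"])@np.array([u,v,1.]))
    o=d["origin"]; return o+r*(z-o[2])/r[2]
def cloud(d):
    h,w=d["z_map"].shape; u,v=np.meshgrid(np.arange(w),np.arange(h))
    p=np.stack([u,v,np.ones_like(u)],-1)@np.linalg.inv(d["mtx"]).T*d["z_map"][...,None]
    return rot(d["orientation"]).apply(p.reshape(-1,3)).reshape(h,w,3)+d["origin"]
def proj(d,P):
    c=rot(d["orientation"]).inv().apply(np.atleast_2d(P)-d["origin"]); q=c@d["mtx"].T; return q[:,:2]/q[:,2:]
E
python3 - <<'E'
from h import *
d=np.load("pics/top0.npz")
im=d["color"][130:310,270:460,::-1]
cv2.imwrite("pics/top0c.png",cv2.resize(im,None,fx=3.2,fy=3.2,interpolation=cv2.INTER_CUBIC))
P=cloud(d)
for u,v in((365,222),(350,170),(300,270),(337,160),(426,180),(411,268),(319,248),(200,200),(270,130),(360,130),(360,110),(360,80),(356,278)): print(u,v,P[v,u].round(3))
# wing blobs by height
z=P[...,2]; m=((z>.105)&(z<.14)).astype(np.uint8); m[:140]=0
n,l,s,c=cv2.connectedComponentsWithStats(m)
for i in range(1,n):
    if s[i][4]>15:
        q=P[l==i]; cc=q[:,:2].mean(0); w,V=np.linalg.eigh(np.cov(q[:,:2].T)); a=V[:,1]
        print(s[i],c[i].round(1),cc.round(4),np.median(q[:,2]).round(4),q[:,2].max().round(3),"yaw",np.degrees(np.arctan2(a[1],a[0])).round(1),np.sqrt(w*12).round(4))
# board edge
m=((z>.045)&(z<.055)).astype(np.uint8); m[:, :260]=0
n,l,s,c=cv2.connectedComponentsWithStats(m)
i=1+np.argmax(s[1:,4]); q=P[l==i][:,:2].astype(np.float32); print(s[i],cv2.minAreaRect(q), cv2.minAreaRect(P[l==i][:,:2].astype(np.float32)*1000))
E
```

```text
365 222 [ 0.546 -0.114  0.062]
350 170 [ 0.637 -0.086  0.049]
300 270 [ 0.459 -0.015  0.05 ]
337 160 [ 0.626 -0.055  0.129]
426 180 [ 0.606 -0.194  0.13 ]
411 268 [ 0.468 -0.175  0.132]
319 248 [ 0.485 -0.037  0.131]
200 200 [ 0.571  0.17  -0.   ]
270 130 [0.711 0.058 0.009]
360 130 [ 0.728 -0.105  0.005]
360 110 [ 0.755 -0.099  0.033]
360 80 [ 0.798 -0.092  0.062]
356 278 [ 0.454 -0.106  0.057]
[331 147  11  29 232] [335.7 161.2] [ 0.6247 -0.053 ] 0.1286 0.134 yaw 178.6 [0.0123 0.0444]
[415 166  20  29 307] [424.7 180.2] [ 0.6075 -0.193 ] 0.1276 0.133 yaw -151.7 [0.0121 0.043 ]
[312 234  13  30 241] [317.9 248.4] [ 0.4852 -0.0354] 0.1287 0.133 yaw 172.1 [0.0123 0.0438]
[404 254  13  30 295] [410.  268.8] [ 0.4676 -0.1749] 0.1279 0.133 yaw -170.0 [0.0123 0.0429]
[221 416  47   4  78] [241.4 417.8] [0.2359 0.054 ] 0.1279 0.14 yaw 95.4 [0.0071 0.0628]
[ 288  150  150  152 7456] ((0.547648549079895, -0.11487741768360138), (0.21917863190174103, 0.21943119168281555), 82.7392349243164) ((547.6485595703125, -114.8774185180664), (219.1786346435547, 219.4311981201172), 82.7392349243164)
```

View pics/top0c.png

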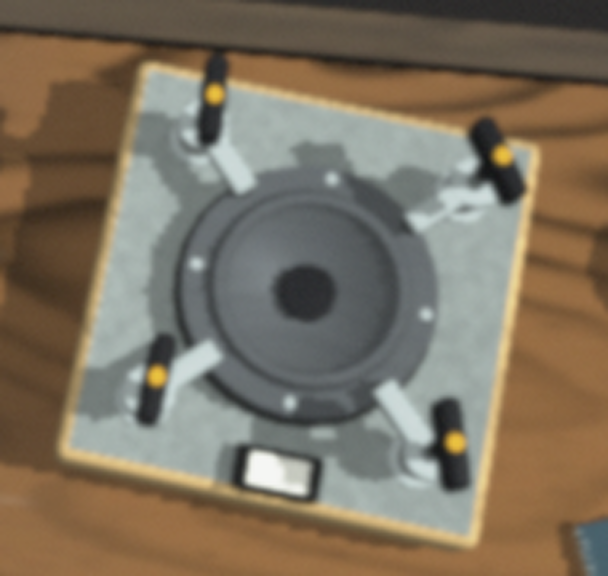

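```bash
cat >> h.py <<'E'
K=dict(fl=(.4857,-.0355),fr=(.4680,-.1757),bl=(.6260,-.0533),br=(.6085,-.1938))
def st():
    from rig import readout
    s=readout.get_state(); M=rot(s["ee_rot"]).as_matrix()
    y=np.degrees(np.arctan2(M[1,1],M[0,1]))
    print("t",round(s["clock"],2),"pos",s["position"].round(4),"x",M[:,0].round(3),"wingyaw",round((y-90)%180,2),"tooly",y.round(2),"q",s["qpos"].round(2),"F",s["contact_force"].round(1),"Mz",s["moment"].round(3),"w",s["width"].round(4))
    return s,M
def go(p,wy):
    """tool-frame deltas (units) to reach pos p with wing yaw wy, after doing the turn first"""
    s,M=st(); y=np.degrees(np.arctan2(M[1,1],M[0,1]))
    cur=y-90; d=(wy-cur+90)%180-90   # yaw change
    # tilt fix
    down=np.array([0,0,-1.]); t=np.cross(M[:,0],down)
    print("turn units about x total",round(-d/4,2),"tilt fix (tool, units)",np.degrees(M.T@t/4*np.pi/np.pi).round(3))
    yw=np.radians(y+d); Y=np.array([np.cos(yw),np.sin(yw),0]); X=down; Z=np.cross(X,Y)
    dp=np.array(p)-s["position"]; print("world dp",dp.round(4),"shift units total x,y,z (after turn)",np.round([dp@X/.06,dp@Y/.06,dp@Z/.06],3))
    print("in present frame",(M.T@dp/.06).round(3))
E
python3 - <<'E'
from h import *
go((*K["fl"],.2),-7.9)
E
```

```text
Traceback (most recent call last):
  File "h.py", line 22, in go
    s,M=st(); y=np.degrees(np.arctan2(M[1,1],M[0,1]))
        ~~^^
  File "h.py", line 18, in st
    print("t",round(s["clock"],2),"pos",s["position"].round(4),"x",M[:,0].round(3),"wingyaw",round((y-90)%180,2),"tooly",y.round(2),"q",s["qpos"].round(2),"F",s["contact_force"].round(1),"Mz",s["moment"].round(3),"w",s["width"].round(4))
                                                                                                                                                                                                                         ^^^^^^^^^^^^^^^^
AttributeError: 'float' object has no attribute 'round'
```

```bash
sed -i 's/s\["width"\].round(4)/round(s["width"],4)/' h.py
python3 - <<'E'
from h import *
go((*K["fl"],.2),-7.9)
E
```

```text
t 0.15 pos [ 0.255  -0.5149  0.2306] x [-0.     0.001 -1.   ] wingyaw 26.34 tooly -63.66 q [-1.23  0.28  1.51  0.    1.36 -0.12] F [-0.5 -0.3  0.3] Mz [ 0.026  0.035 -0.002] w 0.0854
turn units about x total 8.56 tilt fix (tool, units) [ 0.    -0.003  0.02 ]
world dp [ 0.2307  0.4794 -0.0306] shift units total x,y,z (after turn) [ 0.511 -8.443 -2.71 ]
in present frame [ 0.52  -5.454 -6.99 ]
```

```bash
python3 - <<'E'
from h import *
go((*K["br"],.17),28.3)
E
```

```text
t 0.15 pos [ 0.255  -0.5149  0.2306] x [-0.     0.001 -1.   ] wingyaw 26.34 tooly -63.66 q [-1.23  0.28  1.51  0.    1.36 -0.12] F [-0.5 -0.3  0.3] Mz [ 0.026  0.035 -0.002] w 0.0854
turn units about x total -0.49 tilt fix (tool, units) [ 0.    -0.003  0.02 ]
world dp [ 0.3535  0.3211 -0.0606] shift units total x,y,z (after turn) [ 1.011 -1.919 -7.724]
in present frame [ 1.015 -2.181 -7.654]
```

Request:
{"name": "carry_out", "arguments": {"deltas": [0.1,-0.21,-0.77,-0.49,0,0,0,0.1,-0.19,-0.77,0,0,0,0,0.1,-0.19,-0.77,0,0,0,0,0.1,-0.19,-0.77,0,0,0,0,0.1,-0.19,-0.77,0,0,0,0,0.1,-0.19,-0.77,0,0,0,0,0.1,-0.19,-0.77,0,0,0,0,0.1,-0.19,-0.77,0,0,0,0,0.1,-0.19,-0.77,0,0,0,0,0.11,-0.19,-0.77,0,0,0,0], "newtons": 60}}

```text
clock: 1.4
position: [0.6094, -0.1948, 0.1702]
ee_rot: [-0.173, -0.685, -0.173, 0.686]
contact_force: [1.0, -0.5, -0.1]
width: 0.0426
```

```bash
cat >> h.py <<'E'
def snap(n,tag):
    from rig import eyes
    d=eyes.get_image(n); np.savez(f"pics/{tag}.npz",**d); cv2.imwrite(f"pics/{tag}.png",d["color"][:,:,::-1]); return d
def wings(d,mask=None):
    P=cloud(d); z=P[...,2]; x=P[...,0];y=P[...,1]
    for k,(a,b) in K.items():
        m=(z>.112)&(z<.137)&(np.hypot(x-a,y-b)<.032)&(d["z_map"]>0)
        if m.sum()<40: continue
        top=m&(z>np.percentile(z[m],60)-.006)
        q=P[top][:,:2].astype(np.float32)*1000
        (c,s,a_)=cv2.minAreaRect(q)
        mu=q.mean(0); w,V=np.linalg.eigh(np.cov(q.T)); a=V[:,1]
        print(k,"n",len(q),"rect c",np.round(c,1),"size",np.round(s,1),"mean",mu.round(1),"yaw",round(np.degrees(np.arctan2(a[1],a[0]))%180,1),"L,W",np.sqrt(w*12).round(1),"ztop",np.percentile(z[m],90).round(4))
E
python3 - <<'E'
from h import *
go((*K["br"],.17),28.3)
d=snap("wrist","w1"); wings(d)
E
```

```text
t 1.4 pos [ 0.6094 -0.1948  0.1702] x [-0. -0. -1.] wingyaw 28.31 tooly -61.69 q [-0.42  0.41  1.46 -0.    1.28  0.66] F [ 1.  -0.5 -0.1] Mz [ 0.022 -0.003  0.012] w 0.0426
turn units about x total 0.0 tilt fix (tool, units) [-0.     0.006  0.002]
world dp [-0.0009  0.001  -0.0002] shift units total x,y,z (after turn) [ 0.003 -0.022  0.005]
in present frame [ 0.003 -0.022  0.005]
fr n 272 rect c [ 477.5 -173.2] size [24.   7.7] mean [ 478.4 -172.3] yaw 12.1 L,W [ 6.3 20.8] ztop 0.13
bl n 2870 rect c [627.2 -54.6] size [12.3 44.1] mean [628.4 -55.7] yaw 178.2 L,W [11.3 42.2] ztop 0.13
br n 1697 rect c [ 610.2 -194.4] size [43.1 11.5] mean [ 611.2 -193.7] yaw 28.0 L,W [11.4 42.5] ztop 0.1303
```

View pics/w1.png

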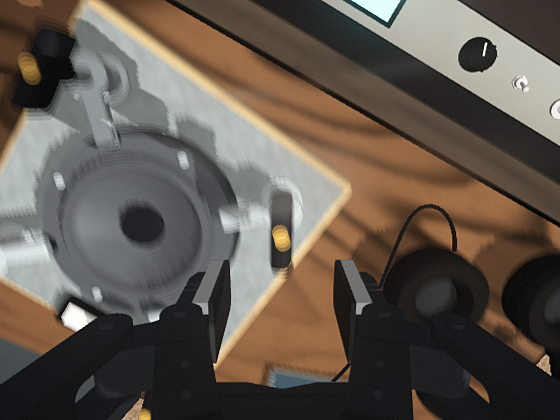

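Request:
{"name": "carry_out", "arguments": {"deltas": [0.4,0,0,0,0,0,0,0.4,0,0,0,0,0,0,0.35,0,0,0,0,0,0,0,0,0,0,0,0,-1,0,0,0,0,0,0,-1,0,0,0,0,0,0,-1], "newtons": 60}}

```text
clock: 2.2
position: [0.6083, -0.196, 0.102]
ee_rot: [0.173, 0.686, 0.173, -0.686]
contact_force: [0.8, 1.1, -3.2]
width: 0.0111
```

```bash
python3 -c "
from h import *
st()"
```

```text
t 2.2 pos [ 0.6083 -0.196   0.102 ] x [ 0.  0. -1.] wingyaw 28.3 tooly -61.7 q [-0.42  0.46  1.55  0.    1.13  0.66] F [ 0.8  1.1 -3.2] Mz [0.034 0.043 0.029] w 0.0111
```

Request:
{"name": "carry_out", "arguments": {"deltas": [0,0,0,1,0,0,-1,0,0,0,1,0,0,-1]}}

```text
clock: 2.45
position: [0.6083, -0.1958, 0.1021]
ee_rot: [-0.124, -0.696, -0.124, 0.696]
contact_force: [-0.9, 1.0, -3.7]
width: 0.0113
```

```bash
python3 -c "
from h import *
st()"
```

```text
t 2.45 pos [ 0.6083 -0.1958  0.1021] x [-0.  0. -1.] wingyaw 20.18 tooly -69.82 q [-0.42  0.46  1.55  0.    1.13  0.8 ] F [-0.9  1.  -3.7] Mz [0.16  0.123 0.05 ] w 0.0113
```

Request:
{"name": "carry_out", "arguments": {"deltas": [0,0,0,1,0,0,-1]}}

```text
clock: 2.58
position: [0.6081, -0.1956, 0.102]
ee_rot: [-0.099, -0.7, -0.1, 0.7]
contact_force: [-0.4, 1.5, -3.6]
width: 0.0111
```

```bash
python3 -c "
from h import *
st()"
```

```text
t 2.58 pos [ 0.6081 -0.1956  0.102 ] x [-0.     0.001 -1.   ] wingyaw 16.18 tooly -73.82 q [-0.42  0.46  1.55  0.    1.13  0.87] F [-0.4  1.5 -3.6] Mz [0.193 0.102 0.096] w 0.0111
```

Request:
{"name": "carry_out", "arguments": {"deltas": [0,0,0,1,0,0,-1]}}

```text
clock: 2.7
position: [0.6081, -0.1955, 0.102]
ee_rot: [-0.075, -0.703, -0.075, 0.703]
contact_force: [-0.5, 1.4, -2.5]
width: 0.0109
```

```bash
python3 -c "
from h import *
st()"
```

```text
t 2.7 pos [ 0.6081 -0.1955  0.102 ] x [-0.     0.001 -1.   ] wingyaw 12.18 tooly -77.82 q [-0.42  0.46  1.55  0.    1.13  0.94] F [-0.5  1.4 -2.5] Mz [0.171 0.089 0.038] w 0.0109
```

Request:
{"name": "carry_out", "arguments": {"deltas": [0,0,0,1,0,0,-1]}}

```text
clock: 2.82
position: [0.6081, -0.1954, 0.102]
ee_rot: [-0.051, -0.705, -0.051, 0.705]
contact_force: [-1.2, 2.9, -3.3]
width: 0.0111
```

```bash
python3 -c "
from h import *
st()"
```

```text
t 2.83 pos [ 0.6081 -0.1954  0.102 ] x [-0.     0.001 -1.   ] wingyaw 8.24 tooly -81.76 q [-0.42  0.46  1.55  0.    1.13  1.01] F [-1.2  2.9 -3.3] Mz [0.298 0.078 0.402] w 0.0111
```

Request:
{"name": "carry_out", "arguments": {"deltas": [0,0,0,1,0,0,-1]}}

```text
clock: 2.95
position: [0.6081, -0.1953, 0.102]
ee_rot: [-0.026, -0.706, -0.027, 0.707]
contact_force: [-0.7, 2.0, -2.5]
width: 0.0111
```

```bash
python3 -c "
from h import *
st()"
```

```text
t 2.95 pos [ 0.6081 -0.1953  0.102 ] x [-0.001  0.001 -1.   ] wingyaw 4.26 tooly -85.74 q [-0.42  0.46  1.55  0.    1.13  1.08] F [-0.7  2.  -2.5] Mz [0.319 0.096 0.414] w 0.0111
```

Request:
{"name": "carry_out", "arguments": {"deltas": [0,0,0,1,0,0,-1,0,0,0,0,0,0,-1]}}

```text
clock: 3.2
position: [0.6081, -0.1952, 0.102]
ee_rot: [-0.002, -0.707, -0.003, 0.707]
contact_force: [-0.7, 2.3, -1.7]
width: 0.0107
```

```bash
python3 -c "
from h import *
st()"
```

```text
t 3.2 pos [ 0.6081 -0.1952  0.102 ] x [-0.001  0.001 -1.   ] wingyaw 0.38 tooly -89.62 q [-0.42  0.46  1.55  0.    1.13  1.14] F [-0.7  2.3 -1.7] Mz [0.5   0.164 0.202] w 0.0107
```

Request:
{"name": "carry_out", "arguments": {"deltas": [0,0,0,0,0,0,0,0,0,0,0,0,0,0,-0.5,0,0,0,0,0,0,-0.5,0,0,0,0,0,0]}}

```text
clock: 3.7
position: [0.6087, -0.1966, 0.1626]
ee_rot: [0.002, 0.707, 0.002, -0.707]
contact_force: [0.9, -0.3, 0.5]
width: 0.0431
```

```bash
python3 - <<'E'
from h import *
d=snap("wrist","w2"); wings(d)
go((*K["fl"],.16),-7.9)
E
```

```text
bl n 1553 rect c [627.4 -57.9] size [ 6.4 43.4] mean [625.7 -59.1] yaw 176.9 L,W [ 3.3 41.5] ztop 0.128
br n 1860 rect c [ 609.9 -194.5] size [43.1 12. ] mean [ 611.3 -194.5] yaw 1.4 L,W [11.6 42.3] ztop 0.1302
t 3.75 pos [ 0.6111 -0.1976  0.1676] x [ 0.008 -0.004 -1.   ] wingyaw 0.3 tooly -89.7 q [-0.42  0.41  1.46 -0.    1.26  1.14] F [ 1.2 -1.1  2.1] Mz [-0.027 -0.042  0.035] w 0.0424
turn units about x total 2.05 tilt fix (tool, units) [-0.    -0.12  -0.062]
world dp [-0.1254  0.1621 -0.0076] shift units total x,y,z (after turn) [ 0.126 -2.39   2.442]
in present frame [ 0.097 -2.714  2.077]
```

View pics/w2.png

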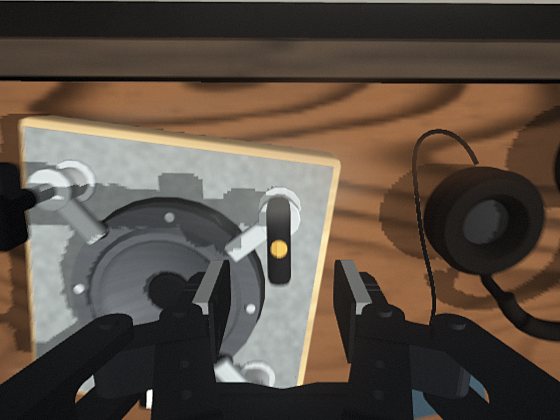

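Request:
{"name": "carry_out", "arguments": {"deltas": [0,0,0,1,0,0,0,0,0,0,1,0,0,0,0,-0.47,0.48,0,0,0,0,0,-0.47,0.48,0,0,0,0,0,-0.47,0.48,0,0,0,0,0,-0.47,0.48,0,0,0,0,0,-0.48,0.47,0,0,0,0,0,0,0,0,0,0,0]}}

```text
clock: 4.75
position: [0.4835, -0.0349, 0.1622]
ee_rot: [-0.047, 0.706, -0.047, -0.706]
contact_force: [-0.1, -0.3, -0.1]
width: 0.0427
```

```bash
python3 - <<'E'
from h import *
d=snap("wrist","w3"); wings(d)
go((*K["fl"],.101),-7.9)
E
```

```text
fl n 1882 rect c [486.8 -36. ] size [11.8 43.2] mean [488.2 -36. ] yaw 171.9 L,W [11.6 42.2] ztop 0.1302
fr n 1425 rect c [ 469.  -171.6] size [ 9.6 44.2] mean [ 472.7 -170.9] yaw 6.4 L,W [ 4.6 42.8] ztop 0.1282
t 4.8 pos [ 0.4853 -0.0362  0.1623] x [ 0.002 -0.001 -1.   ] wingyaw 172.4 tooly -97.6 q [-0.22  0.19  1.8  -0.    1.15  1.49] F [ 0.8  0.  -0.1] Mz [-0.019 -0.063  0.044] w 0.0425
turn units about x total 0.08 tilt fix (tool, units) [ 0.    -0.031 -0.01 ]
world dp [ 0.0004  0.0007 -0.0613] shift units total x,y,z (after turn) [ 1.022 -0.012 -0.006]
in present frame [ 1.022 -0.012 -0.004]
```

View pics/w3.png

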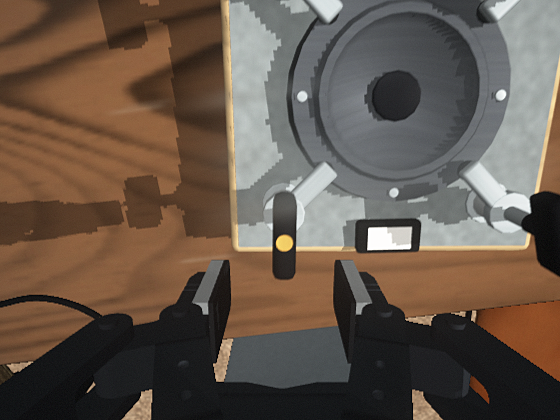

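Request:
{"name": "carry_out", "arguments": {"deltas": [0.34,0,0,0.08,0,0,0,0.34,0,-0.02,0,0,0,0,0.34,0,0,0,0,0,0,0,0,0,0,0,0,-1,0,0,0,0,0,0,-1,0,0,0,0,0,0,-1,0,0,0,1,0,0,-1,0,0,0,1,0,0,-1], "newtons": 60}}

```text
clock: 5.8
position: [0.4875, -0.0367, 0.101]
ee_rot: [-0.099, 0.701, -0.099, -0.699]
contact_force: [2.6, 1.7, -4.7]
width: 0.0114
```

```bash
python3 -c "
from h import *
st()"
```

```text
t 5.8 pos [ 0.4875 -0.0367  0.101 ] x [ 0.002 -0.    -1.   ] wingyaw 163.86 tooly -106.14 q [-0.22  0.26  1.88  0.    0.99  1.63] F [ 2.6  1.7 -4.7] Mz [ 0.217 -0.318  0.039] w 0.0114
```

Request:
{"name": "carry_out", "arguments": {"deltas": [0,0,0,1,0,0,-1]}}

```text
clock: 5.92
position: [0.4875, -0.0367, 0.101]
ee_rot: [-0.124, 0.697, -0.124, -0.695]
contact_force: [1.8, 1.3, -4.3]
width: 0.0111
```

```bash
python3 -c "
from h import *
st()"
```

```text
t 5.92 pos [ 0.4875 -0.0367  0.101 ] x [ 0.002 -0.    -1.   ] wingyaw 159.87 tooly -110.13 q [-0.22  0.26  1.88  0.    0.99  1.7 ] F [ 1.8  1.3 -4.3] Mz [ 0.202 -0.324  0.052] w 0.0111
```

Slack still (12° turned). Continue one row at a time.

Request:
{"name": "carry_out", "arguments": {"deltas": [0,0,0,1,0,0,-1]}}

```text
clock: 6.05
position: [0.4875, -0.0368, 0.101]
ee_rot: [-0.148, 0.692, -0.148, -0.691]
contact_force: [1.1, 1.0, -4.0]
width: 0.0111
```

```bash
python3 -c "
from h import *
st()"
```

```text
t 6.05 pos [ 0.4875 -0.0368  0.101 ] x [ 0.002 -0.    -1.   ] wingyaw 155.87 tooly -114.13 q [-0.22  0.26  1.88  0.    0.99  1.77] F [ 1.1  1.  -4. ] Mz [ 0.209 -0.234  0.025] w 0.0111
```

Request:
{"name": "carry_out", "arguments": {"deltas": [0,0,0,1,0,0,-1]}}

```text
clock: 6.18
position: [0.4875, -0.0368, 0.101]
ee_rot: [-0.172, 0.687, -0.172, -0.685]
contact_force: [1.9, 1.2, -3.6]
width: 0.0113
```

```bash
python3 -c "
from h import *
st()"
```

```text
t 6.17 pos [ 0.4875 -0.0368  0.101 ] x [ 0.002 -0.001 -1.   ] wingyaw 151.88 tooly -118.12 q [-0.22  0.26  1.88 -0.    0.99  1.84] F [ 1.9  1.2 -3.6] Mz [ 0.123 -0.289  0.024] w 0.0113
```

Request:
{"name": "carry_out", "arguments": {"deltas": [0,0,0,1,0,0,-1]}}

```text
clock: 6.3
position: [0.4874, -0.0368, 0.101]
ee_rot: [-0.195, 0.68, -0.195, -0.679]
contact_force: [1.6, 1.9, -4.3]
width: 0.0111
```

```bash
python3 -c "
from h import *
st()"
```

```text
t 6.3 pos [ 0.4874 -0.0368  0.101 ] x [ 0.002 -0.001 -1.   ] wingyaw 147.93 tooly -122.07 q [-0.22  0.26  1.88 -0.    0.99  1.91] F [ 1.6  1.9 -4.3] Mz [ 0.264 -0.265  0.403] w 0.0111
```

Request:
{"name": "carry_out", "arguments": {"deltas": [0,0,0,1,0,0,-1]}}

```text
clock: 6.42
position: [0.4874, -0.0368, 0.101]
ee_rot: [-0.219, 0.673, -0.219, -0.672]
contact_force: [2.0, 1.9, -4.5]
width: 0.0107
```

```bash
python3 -c "
from h import *
st()"
```

```text
t 6.42 pos [ 0.4874 -0.0368  0.101 ] x [ 0.002 -0.001 -1.   ] wingyaw 143.96 tooly -126.04 q [-0.22  0.26  1.88 -0.    0.99  1.98] F [ 2.   1.9 -4.5] Mz [ 0.188 -0.272  0.387] w 0.0107
```

Request:
{"name": "carry_out", "arguments": {"deltas": [0,0,0,1,0,0,-1,0,0,0,0,0,0,-1,0,0,0,0,0,0,0,0,0,0,0,0,0,0,-0.5,0,0,0,0,0,0,-0.5,0,0,0,0,0,0,0,0,0,0,0,0,0]}}

```text
clock: 7.3
position: [0.4882, -0.0373, 0.1629]
ee_rot: [-0.242, 0.666, -0.242, -0.662]
contact_force: [0.7, 0.7, -0.1]
width: 0.0426
```

```bash
python3 - <<'E'
from h import *
d=snap("wrist","w4"); wings(d)
go((*K["fr"],.161),10)
E
```

```text
fl n 1843 rect c [486.9 -36.1] size [11.9 43.5] mean [487.9 -37.1] yaw 140.7 L,W [11.6 42.4] ztop 0.1303
fr n 2384 rect c [ 469.7 -175.9] size [42.6 12.3] mean [ 474.  -173.5] yaw 4.3 L,W [10.5 36.4] ztop 0.13
bl n 1206 rect c [615.8 -53.1] size [12.2 22. ] mean [612.8 -53. ] yaw 13.3 L,W [11.  17.8] ztop 0.1298
t 7.35 pos [ 0.487  -0.037   0.1615] x [ 0.002 -0.001 -1.   ] wingyaw 139.99 tooly -130.01 q [-0.22  0.2   1.8  -0.    1.14  2.05] F [-1.5 -0.3  0. ] Mz [ 0.011 -0.03   0.001] w 0.0425
turn units about x total -12.5 tilt fix (tool, units) [ 0.    -0.034  0.012]
world dp [-0.019  -0.1387 -0.0005] shift units total x,y,z (after turn) [0.008 2.222 0.713]
in present frame [ 0.009  1.974 -1.244]
```

Request:
{"name": "carry_out", "arguments": {"deltas": [0,0,0,-1,0,0,0,0,0,0,-1,0,0,0,0,0,0,-1,0,0,0,0,0,0,-1,0,0,0,0,0,0,-1,0,0,0,0,0,0,-1,0,0,0,0,0,0,-1,0,0,0,0,0,0,-1,0,0,0,0,0,0,-1,0,0,0,0,0,0,-1,0,0,0]}}

```text
clock: 8.6
position: [0.4854, -0.0366, 0.1592]
ee_rot: [-0.001, -0.706, -0.001, 0.708]
contact_force: [-0.4, 1.3, -0.6]
width: 0.0425
```

Request:
{"name": "carry_out", "arguments": {"deltas": [0,0,0,-1,0,0,0,0,0,0,-1,0,0,0,0,0,0,-0.5,0,0,0,0,0.55,0.175,0,0,0,0,0,0.55,0.175,0,0,0,0,0,0.56,0.18,0,0,0,0,0,0.56,0.18,0,0,0,0,0,0,0,0,0,0,0,0,0,0,0,0,0,0]}}

```text
clock: 9.72
position: [0.4671, -0.1747, 0.16]
ee_rot: [-0.061, -0.704, -0.062, 0.705]
contact_force: [-0.2, 0.3, -0.0]
width: 0.0426
```

```bash
python3 - <<'E'
from h import *
d=snap("wrist","w5"); wings(d)
go((*K["fr"],.101),10)
E
```

```text
fl n 1529 rect c [489.7 -39.3] size [12.3 35.4] mean [493.4 -44.7] yaw 151.9 L,W [ 9.9 28.2] ztop 0.1296
fr n 1886 rect c [ 469.2 -176.8] size [43.2 11.7] mean [ 470.6 -176.4] yaw 9.7 L,W [11.5 42.1] ztop 0.1302
t 9.78 pos [ 0.4672 -0.1744  0.16  ] x [-0.001  0.001 -1.   ] wingyaw 10.0 tooly -80.0 q [-0.5   0.22  1.78  0.    1.15  0.9 ] F [-0.6 -0.   0. ] Mz [-0.086 -0.056  0.041] w 0.0422
turn units about x total -0.0 tilt fix (tool, units) [-0.     0.011  0.017]
world dp [ 0.0008 -0.0013 -0.059 ] shift units total x,y,z (after turn) [ 0.984  0.024 -0.009]
in present frame [ 0.984  0.025 -0.01 ]
```

View pics/w5.png

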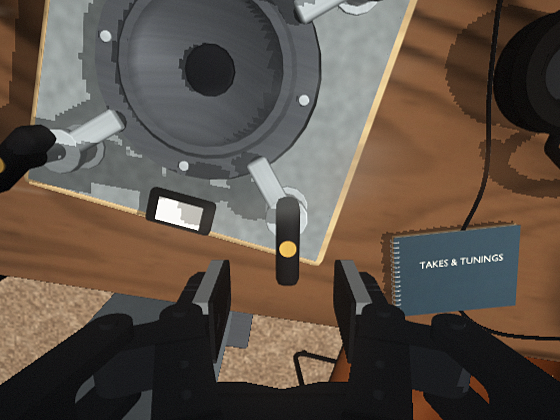

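Request:
{"name": "carry_out", "arguments": {"deltas": [0.33,0.036,-0.015,0,0,0,0,0.33,0,0,0,0,0,0,0.32,0,0,0,0,0,0,0,0,0,0,0,0,-1,0,0,0,0,0,0,-1,0,0,0,0,0,0,-1,0,0,0,1,0,0,-1,0,0,0,1,0,0,-1], "newtons": 60}}

```text
clock: 10.78
position: [0.4691, -0.1771, 0.1021]
ee_rot: [0.011, 0.707, 0.011, -0.707]
contact_force: [-0.1, 0.0, -3.1]
width: 0.0109
```

```bash
python3 -c "
from h import *
st()"
```

```text
t 10.78 pos [ 0.4691 -0.1771  0.1021] x [ 0.001 -0.    -1.   ] wingyaw 1.85 tooly -88.15 q [-0.5   0.28  1.86  0.    1.01  1.04] F [-0.1  0.  -3.1] Mz [ 0.088 -0.133  0.058] w 0.0109
```

Request:
{"name": "carry_out", "arguments": {"deltas": [0,0,0,1,0,0,-1]}}

```text
clock: 10.9
position: [0.4692, -0.1771, 0.1021]
ee_rot: [-0.013, 0.707, -0.013, -0.707]
contact_force: [0.6, -0.4, -2.6]
width: 0.0111
```

```bash
python3 -c "
from h import *
st()"
```

```text
t 10.9 pos [ 0.4692 -0.1771  0.1021] x [ 0.001 -0.    -1.   ] wingyaw 177.85 tooly -92.15 q [-0.5   0.28  1.86  0.    1.01  1.11] F [ 0.6 -0.4 -2.6] Mz [ 0.001 -0.069  0.033] w 0.0111
```

Request:
{"name": "carry_out", "arguments": {"deltas": [0,0,0,1,0,0,-1]}}

```text
clock: 11.02
position: [0.4692, -0.1771, 0.1021]
ee_rot: [-0.038, 0.706, -0.038, -0.706]
contact_force: [0.4, -0.3, -3.5]
width: 0.0109
```

```bash
python3 -c "
from h import *
st()"
```

```text
t 11.03 pos [ 0.4692 -0.1771  0.1021] x [ 0.001  0.    -1.   ] wingyaw 173.85 tooly -96.15 q [-0.5   0.28  1.86  0.    1.01  1.18] F [ 0.4 -0.3 -3.5] Mz [ 0.076 -0.116  0.038] w 0.0109
```

Request:
{"name": "carry_out", "arguments": {"deltas": [0,0,0,1,0,0,-1]}}

```text
clock: 11.15
position: [0.4692, -0.1771, 0.1021]
ee_rot: [-0.063, 0.705, -0.063, -0.704]
contact_force: [0.1, 0.0, -3.3]
width: 0.0111
```

```bash
python3 -c "
from h import *
st()"
```

```text
t 11.15 pos [ 0.4692 -0.1771  0.1021] x [ 0.001  0.    -1.   ] wingyaw 169.84 tooly -100.16 q [-0.5   0.28  1.86  0.    1.01  1.25] F [ 0.1  0.  -3.3] Mz [ 0.074 -0.111  0.072] w 0.0111
```

Request:
{"name": "carry_out", "arguments": {"deltas": [0,0,0,1,0,0,-1]}}

```text
clock: 11.28
position: [0.4692, -0.1771, 0.1021]
ee_rot: [-0.087, 0.702, -0.087, -0.701]
contact_force: [0.1, -0.1, -3.2]
width: 0.0105
```

```bash
python3 -c "
from h import *
st()"
```

```text
t 11.28 pos [ 0.4692 -0.1771  0.1021] x [ 0.001  0.    -1.   ] wingyaw 165.84 tooly -104.16 q [-0.5   0.28  1.86  0.    1.01  1.32] F [ 0.1 -0.1 -3.2] Mz [ 0.068 -0.094  0.072] w 0.0105
```

Request:
{"name": "carry_out", "arguments": {"deltas": [0,0,0,1,0,0,-1]}}

```text
clock: 11.4
position: [0.4692, -0.1771, 0.1021]
ee_rot: [-0.112, 0.699, -0.112, -0.698]
contact_force: [-0.2, 0.4, -2.9]
width: 0.0109
```

```bash
python3 -c "
from h import *
st()"
```

```text
t 11.4 pos [ 0.4692 -0.1771  0.1021] x [ 0.001  0.    -1.   ] wingyaw 161.84 tooly -108.16 q [-0.5   0.28  1.86  0.    1.01  1.39] F [-0.2  0.4 -2.9] Mz [-0.003 -0.075 -0.001] w 0.0109
```

Request:
{"name": "carry_out", "arguments": {"deltas": [0,0,0,1,0,0,-1]}}

```text
clock: 11.52
position: [0.4692, -0.1771, 0.1021]
ee_rot: [-0.135, 0.694, -0.135, -0.694]
contact_force: [1.5, 0.9, -3.2]
width: 0.011
```

```bash
python3 -c "
from h import *
st()"
```

```text
t 11.53 pos [ 0.4692 -0.1771  0.1021] x [ 0.001 -0.    -1.   ] wingyaw 157.92 tooly -112.08 q [-0.5   0.28  1.86  0.    1.01  1.46] F [ 1.5  0.9 -3.2] Mz [ 0.126 -0.132  0.475] w 0.011
```

Request:
{"name": "carry_out", "arguments": {"deltas": [0,0,0,1,0,0,-1]}}

```text
clock: 11.65
position: [0.4692, -0.1771, 0.1021]
ee_rot: [-0.159, 0.689, -0.159, -0.689]
contact_force: [0.8, -0.3, -3.0]
width: 0.0111
```

```bash
python3 -c "
from h import *
st()"
```

```text
t 11.65 pos [ 0.4692 -0.1771  0.1021] x [ 0.001 -0.    -1.   ] wingyaw 153.93 tooly -116.07 q [-0.5   0.28  1.86  0.    1.01  1.53] F [ 0.8 -0.3 -3. ] Mz [ 0.143 -0.118  0.509] w 0.0111
```

Request:
{"name": "carry_out", "arguments": {"deltas": [0,0,0,1,0,0,-1,0,0,0,0,0,0,-1,0,0,0,0,0,0,0,0,0,0,0,0,0,0,-0.5,0,0,0,0,0,0,-0.5,0,0,0,0,0,0,0,0,0,0,0,0,0]}}

```text
clock: 12.52
position: [0.4706, -0.1782, 0.1642]
ee_rot: [-0.183, 0.685, -0.184, -0.681]
contact_force: [-0.3, -0.0, -0.0]
width: 0.043
```

```bash
python3 - <<'E'
from h import *
d=snap("wrist","w6"); wings(d)
go((.6268,-.0540,.161),178.3)
E
```

```text
fl n 1193 rect c [490.6 -40.3] size [11.8 32.8] mean [493.  -43.6] yaw 138.8 L,W [11.2 27.9] ztop 0.13
fr n 1793 rect c [ 469.1 -176.7] size [11.7 43.5] mean [ 470.4 -177.6] yaw 150.7 L,W [11.5 42.4] ztop 0.1302
br n 365 rect c [ 589.9 -193.2] size [12.7  5.8] mean [ 589.3 -193.7] yaw 69.0 L,W [ 4.6 10.6] ztop 0.1291
t 12.57 pos [ 0.4695 -0.1776  0.1627] x [ 0.002 -0.001 -1.   ] wingyaw 149.98 tooly -120.02 q [-0.5   0.22  1.77 -0.    1.15  1.59] F [-0.4 -0.4 -0.4] Mz [ 0.013 -0.02  -0.034] w 0.0428
turn units about x total -7.08 tilt fix (tool, units) [-0.   -0.04  0.  ]
world dp [ 0.1573  0.1236 -0.0017] shift units total x,y,z (after turn) [ 0.029 -2.137 -2.56 ]
in present frame [ 0.032 -3.095 -1.24 ]
```

Request:
{"name": "carry_out", "arguments": {"deltas": [0,0,0,-1,0,0,0,0,0,0,-1,0,0,0,0,0,0,-1,0,0,0,0,0,0,-1,0,0,0,0,0,0,-1,0,0,0,0,0,0,-1,0,0,0,0,0,0,-1,0,0,0,0,-0.43,-0.51,0,0,0,0,0,-0.43,-0.51,0,0,0,0,0,-0.43,-0.51,0,0,0,0]}}

```text
clock: 13.82
position: [0.5634, -0.1022, 0.1603]
ee_rot: [0.013, -0.706, 0.012, 0.708]
contact_force: [0.1, 0.0, -0.1]
width: 0.0426
```

Request:
{"name": "carry_out", "arguments": {"deltas": [0,-0.43,-0.51,-0.08,0,0,0,0,-0.42,-0.52,0,0,0,0,0,0,0,0,0,0,0,0,0,0,0,0,0,0]}}

```text
clock: 14.32
position: [0.6255, -0.0541, 0.1603]
ee_rot: [0.01, -0.706, 0.01, 0.708]
contact_force: [-1.6, -0.2, -0.2]
width: 0.0425
```

```bash
python3 - <<'E'
from h import *
d=snap("wrist","w7"); wings(d)
go((.6268,-.0540,.101),178.3)
E
```

```text
bl n 1893 rect c [627.6 -53.8] size [11.7 43.2] mean [629.2 -53.7] yaw 177.9 L,W [11.5 42.2] ztop 0.1302
br n 1770 rect c [ 610.3 -191.8] size [43.8  9.4] mean [ 609.5 -190.1] yaw 2.9 L,W [ 6.3 42.6] ztop 0.1294
t 14.38 pos [ 0.6254 -0.0545  0.1607] x [-0.003 -0.    -1.   ] wingyaw 178.29 tooly -91.71 q [-0.2   0.4   1.5  -0.    1.25  1.4 ] F [ 0.4  0.5 -0.5] Mz [ 0.033 -0.007 -0.032] w 0.0429
turn units about x total -0.0 tilt fix (tool, units) [-0.     0.038 -0.002]
world dp [ 0.0014  0.0005 -0.0597] shift units total x,y,z (after turn) [ 0.994 -0.009 -0.023]
in present frame [ 0.994 -0.009 -0.026]
```

View pics/w7.png

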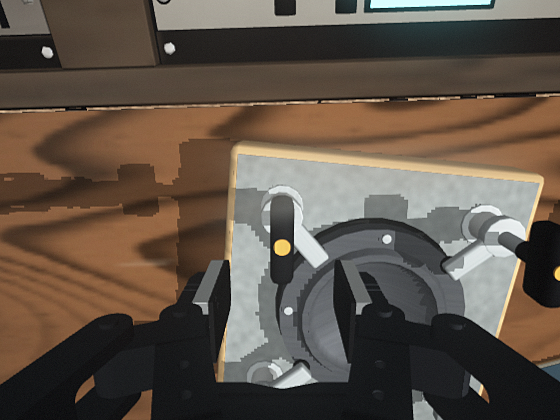

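Request:
{"name": "carry_out", "arguments": {"deltas": [0.33,-0.01,-0.02,0,0,0,0,0.33,0,0,0,0,0,0,0.33,0,0,0,0,0,0,0,0,0,0,0,0,-1,0,0,0,0,0,0,-1,0,0,0,0,0,0,-1,0,0,0,1,0,0,-1,0,0,0,1,0,0,-1], "newtons": 60}}

```text
clock: 15.38
position: [0.6276, -0.054, 0.1028]
ee_rot: [0.06, -0.704, 0.061, 0.705]
contact_force: [-1.7, -1.6, -1.0]
width: 0.0104
```

```bash
python3 -c "
from h import *
st()"
```

```text
t 15.38 pos [ 0.6276 -0.054   0.1028] x [-0.    -0.001 -1.   ] wingyaw 170.2 tooly -99.8 q [-0.2   0.45  1.57 -0.    1.12  1.55] F [-1.7 -1.6 -1. ] Mz [-0.233  0.331  0.107] w 0.0104
```

Request:
{"name": "carry_out", "arguments": {"deltas": [0,0,0,1,0,0,-1]}}

```text
clock: 15.5
position: [0.6276, -0.054, 0.1029]
ee_rot: [0.085, -0.702, 0.085, 0.702]
contact_force: [-0.9, -1.1, -1.2]
width: 0.0109
```

```bash
python3 -c "
from h import *
st()"
```

```text
t 15.5 pos [ 0.6276 -0.054   0.1029] x [-0.    -0.001 -1.   ] wingyaw 166.2 tooly -103.8 q [-0.2   0.45  1.57 -0.    1.12  1.62] F [-0.9 -1.1 -1.2] Mz [-0.201  0.212  0.018] w 0.0109
```

Request:
{"name": "carry_out", "arguments": {"deltas": [0,0,0,1,0,0,-1]}}

```text
clock: 15.62
position: [0.6276, -0.0539, 0.1029]
ee_rot: [0.109, -0.699, 0.11, 0.699]
contact_force: [-2.0, -1.0, -1.2]
width: 0.011
```

```bash
python3 -c "
from h import *
st()"
```

```text
t 15.62 pos [ 0.6276 -0.0539  0.1029] x [-0.    -0.001 -1.   ] wingyaw 162.2 tooly -107.8 q [-0.2   0.45  1.57 -0.    1.12  1.69] F [-2.  -1.  -1.2] Mz [-0.167  0.278  0.072] w 0.011
```

Request:
{"name": "carry_out", "arguments": {"deltas": [0,0,0,1,0,0,-1]}}

```text
clock: 15.75
position: [0.6275, -0.054, 0.1028]
ee_rot: [0.133, -0.694, 0.134, 0.695]
contact_force: [-1.6, -0.2, -0.9]
width: 0.0107
```

```bash
python3 -c "
from h import *
st()"
```

```text
t 15.75 pos [ 0.6275 -0.054   0.1028] x [-0.001 -0.001 -1.   ] wingyaw 158.26 tooly -111.74 q [-0.2   0.45  1.57 -0.    1.12  1.76] F [-1.6 -0.2 -0.9] Mz [-0.119  0.197  0.487] w 0.0107
```

Request:
{"name": "carry_out", "arguments": {"deltas": [0,0,0,1,0,0,-1,0,0,0,1,0,0,-1,0,0,0,0,0,0,-1,0,0,0,0,0,0,0,0,0,0,0,0,0,0,-0.5,0,0,0,0,0,0,-0.5,0,0,0,0,0,0,0,0,0,0,0,0,0]}}

```text
clock: 16.75
position: [0.6302, -0.0538, 0.1653]
ee_rot: [-0.181, 0.686, -0.181, -0.681]
contact_force: [-0.2, -0.0, -0.6]
width: 0.0427
```

```bash
python3 - <<'E'
from h import *
d=snap("wrist","w8"); wings(d)
go((.6093,-.1948,.161),1.4)
E
```

```text
bl n 1755 rect c [627.9 -53.7] size [11.5 43.1] mean [629.1 -54.5] yaw 151.1 L,W [11.4 42.2] ztop 0.1302
br n 1834 rect c [ 610.9 -189.5] size [11.8 43.2] mean [ 616.9 -190.8] yaw 173.3 L,W [ 8.  37.6] ztop 0.1295
t 16.8 pos [ 0.6289 -0.0536  0.1635] x [ 0.003 -0.    -1.   ] wingyaw 150.31 tooly -119.69 q [-0.2   0.4   1.49  0.    1.25  1.89] F [0.4 0.5 0.2] Mz [0.017 0.05  0.03 ] w 0.043
turn units about x total -7.77 tilt fix (tool, units) [-0.    -0.043  0.018]
world dp [-0.0196 -0.1412 -0.0025] shift units total x,y,z (after turn) [0.042 2.345 0.384]
in present frame [ 0.042  2.207 -0.882]
```

Request:
{"name": "carry_out", "arguments": {"deltas": [0,0,0,-1,0,0,0,0,0,0,-1,0,0,0,0,0,0,-1,0,0,0,0,0,0,-1,0,0,0,0,0,0,-1,0,0,0,0,0,0,-1,0,0,0,0,0,0,-1,0,0,0,0,0,0,-0.77,0,0,0,0,0.47,0.077,0,0,0,0,0,0.47,0.077,0,0,0,0]}}

```text
clock: 18.05
position: [0.6193, -0.1101, 0.1606]
ee_rot: [-0.009, -0.706, -0.009, 0.708]
contact_force: [0.1, 0.3, 0.5]
width: 0.0428
```

Request:
{"name": "carry_out", "arguments": {"deltas": [0,0.47,0.077,0,0,0,0,0,0.47,0.077,0,0,0,0,0,0.465,0.077,0,0,0,0,0,0,0,0,0,0,0,0,0,0,0,0,0,0]}}

```text
clock: 18.68
position: [0.6078, -0.194, 0.1612]
ee_rot: [-0.008, -0.707, -0.009, 0.708]
contact_force: [-0.2, -0.6, -0.4]
width: 0.043
```

```bash
python3 - <<'E'
from h import *
d=snap("wrist","w9"); wings(d)
go((.6093,-.1948,.101),1.4)
E
```

```text
bl n 1525 rect c [626.1 -59. ] size [10.8 43.2] mean [632.8 -61.2] yaw 159.1 L,W [ 7.3 37.9] ztop 0.1292
br n 1919 rect c [ 610.1 -194.5] size [43.1 12. ] mean [ 611.4 -194.4] yaw 1.1 L,W [11.8 42.4] ztop 0.1302
t 18.73 pos [ 0.608  -0.1937  0.1615] x [-0.001  0.001 -1.   ] wingyaw 1.41 tooly -88.59 q [-0.42  0.41  1.47  0.    1.26  1.13] F [-0.4  0.3  0.7] Mz [-0.024 -0.038 -0.035] w 0.0427
turn units about x total 0.0 tilt fix (tool, units) [0.    0.016 0.019]
world dp [ 0.0013 -0.0011 -0.0605] shift units total x,y,z (after turn) [ 1.009  0.019 -0.021]
in present frame [ 1.009  0.021 -0.023]
```

View pics/w9.png

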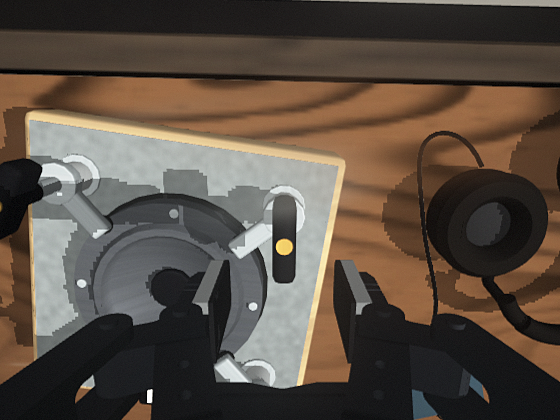

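Request:
{"name": "carry_out", "arguments": {"deltas": [0.33,0.015,-0.02,0,0,0,0,0.33,0,0,0,0,0,0,0.33,0,0,0,0,0,0,0,0,0,0,0,0,-1,0,0,0,0,0,0,-1,0,0,0,0,0,0,-1,0,0,0,1,0,0,-1,0,0,0,1,0,0,-1], "newtons": 65}}

```text
clock: 19.73
position: [0.6098, -0.195, 0.1033]
ee_rot: [-0.041, 0.706, -0.041, -0.706]
contact_force: [1.0, 1.5, -3.7]
width: 0.0108
```

```bash
python3 -c "
from h import *
st()"
```

```text
t 19.73 pos [ 0.6098 -0.195   0.1033] x [ 0.001  0.001 -1.   ] wingyaw 173.34 tooly -96.66 q [-0.42  0.46  1.55  0.    1.13  1.27] F [ 1.   1.5 -3.7] Mz [ 0.339 -0.079  0.551] w 0.0108
```

Request:
{"name": "carry_out", "arguments": {"deltas": [0,0,0,1,0,0,-1,0,0,0,1,0,0,-1,0,0,0,1,0,0,-1,0,0,0,1,0,0,-1,0,0,0,1,0,0,-1,0,0,0,1,0,0,-1,0,0,0,1,0,0,-1]}}

```text
clock: 20.6
position: [0.6098, -0.1948, 0.1033]
ee_rot: [-0.211, 0.675, -0.21, -0.675]
contact_force: [0.5, 2.2, -2.7]
width: 0.0109
```

```bash
python3 -c "
from h import *
st()"
```

```text
t 20.6 pos [ 0.6098 -0.1948  0.1033] x [ 0.001  0.001 -1.   ] wingyaw 145.34 tooly -124.66 q [-0.42  0.46  1.55  0.    1.13  1.76] F [ 0.5  2.2 -2.7] Mz [ 0.427 -0.095  0.468] w 0.0109
```

Request:
{"name": "carry_out", "arguments": {"deltas": [0,0,0,1,0,0,-1,0,0,0,1,0,0,-1,0,0,0,0.5,0,0,-1,0,0,0,0,0,0,-1,0,0,0,0,0,0,0,0,0,0,0,0,0,0,-0.5,0,0,0,0,0,0,-0.5,0,0,0,0,0,0,0,0,0,0,0,0,0]}}

```text
clock: 21.72
position: [0.6113, -0.1971, 0.166]
ee_rot: [-0.268, 0.657, -0.269, -0.652]
contact_force: [0.2, -0.7, -0.6]
width: 0.0428
```

```bash
python3 - <<'E'
from h import *
d=snap("wrist","w10"); wings(d)
go((.4868,-.0362,.161),140.9)
E
```

```text
fr n 438 rect c [ 480.3 -184.1] size [11.6 17.9] mean [ 482.2 -184.3] yaw 156.9 L,W [ 9.6 16.7] ztop 0.1298
bl n 188 rect c [628.5 -55.6] size [ 5.4 13.3] mean [628.7 -56.6] yaw 95.4 L,W [ 4.9 11.6] ztop 0.1306
br n 1764 rect c [ 609.9 -194.8] size [12.  43.2] mean [ 610.8 -195.8] yaw 136.6 L,W [11.6 42.5] ztop 0.1302
t 21.77 pos [ 0.6101 -0.1964  0.1642] x [ 0.003 -0.002 -1.   ] wingyaw 135.36 tooly -134.64 q [-0.42  0.41  1.46 -0.    1.26  1.93] F [ 0.2 -0.3 -0.3] Mz [ 0.022 -0.005  0.001] w 0.0425
turn units about x total -1.38 tilt fix (tool, units) [-0.    -0.046  0.008]
world dp [-0.1233  0.1602 -0.0032] shift units total x,y,z (after turn) [ 0.053 -0.776  3.279]
in present frame [ 0.042 -0.456  3.339]
```

Request:
{"name": "carry_out", "arguments": {"deltas": [0,-0.076,0.556,-1,0,0,0,0,0,0,-1,0,0,0,0,0,0,-1,0,0,0,0,0,0,-1,0,0,0,0,0,0,-1,0,0,0,0,0,0,-1,0,0,0,0,0,0,-1,0,0,0,0,0,0,-1,0,0,0,0,0,0,-1,0,0,0,0,0,0,-1,0,0,0]}}

```text
clock: 23.02
position: [0.588, -0.1689, 0.1613]
ee_rot: [0.028, -0.706, 0.028, 0.708]
contact_force: [0.1, 0.4, -0.8]
width: 0.0424
```

Request:
{"name": "carry_out", "arguments": {"deltas": [0,0,0,-1,0,0,0,0,0,0,-1,0,0,0,0,0,0,-1,0,0,0,0,0,0,-1,0,0,0,0,0,0,-1,0,0,0,0,0,0,-1,0,0,0,0,0,0,-1,0,0,0,0,0,0,-1,0,0,0,0,0,0,-1,0,0,0,0,0,0,-1,0,0,0]}}

```text
clock: 24.28
position: [0.588, -0.1689, 0.1612]
ee_rot: [-0.215, -0.673, -0.216, 0.674]
contact_force: [-0.0, 0.4, -0.2]
width: 0.0429
```

Request:
{"name": "carry_out", "arguments": {"deltas": [0,0,0,-1,0,0,0,0,0,0,-1,0,0,0,0,0,0,-1,0,0,0,0,0,0,-1,0,0,0,0,0,0,-1,0,0,0,0,0,0,-1,0,0,0,0,0,0,-1,0,0,0,0,0,0,-1,0,0,0,0,0,0,-1,0,0,0,0,0,0,-1,0,0,0]}}

```text
clock: 25.52
position: [0.588, -0.1689, 0.1612]
ee_rot: [-0.432, -0.558, -0.434, 0.56]
contact_force: [-0.2, 0.6, -0.3]
width: 0.043
```

Request:
{"name": "carry_out", "arguments": {"deltas": [0,0,0,-1,0,0,0,0,0,0,-1,0,0,0,0,0,0,-1,0,0,0,0,0,0,-1,0,0,0,0,0,0,-1,0,0,0,0,0,0,-1,0,0,0,0,0,0,-1,0,0,0,0,0,0,-1,0,0,0,0,0,0,-1,0,0,0,0,0,0,-1,0,0,0]}}

```text
clock: 26.78
position: [0.588, -0.1689, 0.1613]
ee_rot: [0.597, 0.377, 0.599, -0.378]
contact_force: [0.4, -0.5, -0.6]
width: 0.0428
```

Request:
{"name": "carry_out", "arguments": {"deltas": [0,0,0,-1,0,0,0,0,0,0,-1,0,0,0,0,0,0,-1,0,0,0,0,0,0,-1,0,0,0,0,0,0,-1,0,0,0,0,0,0,-1,0,0,0,0,0,0,-0.4,0,0,0,0,0,0,0,0,0,0]}}

```text
clock: 27.78
position: [0.5885, -0.1689, 0.1621]
ee_rot: [0.666, 0.236, 0.667, -0.236]
contact_force: [0.0, 0.3, -0.8]
width: 0.0426
```

```bash
python3 - <<'E'
from h import *
go((.4868,-.0362,.161),140.9)
E
```

```text
t 27.77 pos [ 0.5885 -0.1689  0.1621] x [-0.001  0.    -1.   ] wingyaw 140.94 tooly 50.94 q [-0.39  0.38  1.53 -0.    1.24 -1.28] F [ 0.   0.3 -0.8] Mz [ 0.003 -0.005  0.064] w 0.0426
turn units about x total 0.01 tilt fix (tool, units) [ 0.    -0.018  0.009]
world dp [-0.1017  0.1327 -0.0011] shift units total x,y,z (after turn) [ 0.018  0.648 -2.71 ]
in present frame [ 0.021  0.65  -2.71 ]
```

Request:
{"name": "carry_out", "arguments": {"deltas": [0,0.13,-0.54,0,0,0,0,0,0.13,-0.54,0,0,0,0,0,0.13,-0.54,0,0,0,0,0,0.13,-0.54,0,0,0,0,0,0.13,-0.55,0,0,0,0,0,0,0,0,0,0,0,0,0,0,0,0,0,0]}}

```text
clock: 28.65
position: [0.4879, -0.0367, 0.1631]
ee_rot: [0.667, 0.236, 0.666, -0.236]
contact_force: [0.4, -0.3, 0.2]
width: 0.0429
```

```bash
python3 - <<'E'
from h import *
d=snap("wrist","w11"); wings(d)
go((.4868,-.0362,.101),140.9)
E
```

```text
fl n 1829 rect c [486.1 -35.4] size [11.6 43.3] mean [485.  -34.7] yaw 140.7 L,W [11.5 42.5] ztop 0.1302
fr n 464 rect c [ 468.9 -174.7] size [11.4 42.8] mean [ 465.  -171.9] yaw 156.3 L,W [ 9.1 60.5] ztop 0.1291
t 28.7 pos [ 0.4881 -0.037   0.1631] x [ 0.001 -0.001 -1.   ] wingyaw 140.96 tooly 50.96 q [-0.22  0.2   1.79 -0.    1.15 -1.11] F [0.8 1.4 0.1] Mz [ 0.037 -0.066 -0.025] w 0.0426
turn units about x total 0.01 tilt fix (tool, units) [-0.     0.021 -0.003]
world dp [-0.0013  0.0008 -0.0621] shift units total x,y,z (after turn) [ 1.034 -0.004 -0.025]
in present frame [ 1.034 -0.004 -0.026]
```

View pics/w11.png

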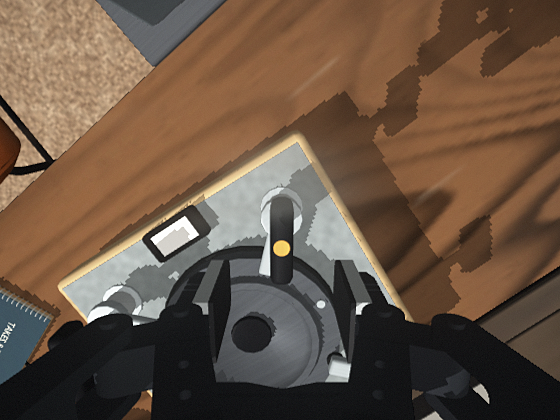

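Request:
{"name": "carry_out", "arguments": {"deltas": [0.34,0,-0.03,0,0,0,0,0.34,0,0,0,0,0,0,0.34,0,0,0,0,0,0,0,0,0,0,0,0,-1,0,0,0,0,0,0,-1,0,0,0,0,0,0,-1,0,0,0,1,0,0,-1,0,0,0,1,0,0,-1], "newtons": 65}}

```text
clock: 29.7
position: [0.4865, -0.0358, 0.1021]
ee_rot: [0.649, 0.282, 0.648, -0.282]
contact_force: [1.8, -1.1, -4.7]
width: 0.0109
```

```bash
python3 -c "
from h import *
st()"
```

```text
t 29.7 pos [ 0.4865 -0.0358  0.1021] x [ 0.002 -0.002 -1.   ] wingyaw 132.97 tooly 42.97 q [-0.22  0.26  1.89 -0.    1.   -0.96] F [ 1.8 -1.1 -4.7] Mz [-0.181 -0.262  0.567] w 0.0109
```

Request:
{"name": "carry_out", "arguments": {"deltas": [0,0,0,1,0,0,-1,0,0,0,1,0,0,-1,0,0,0,1,0,0,-1,0,0,0,1,0,0,-1,0,0,0,1,0,0,-1,0,0,0,1,0,0,-1,0,0,0,1,0,0,-1]}}

```text
clock: 30.58
position: [0.4868, -0.0356, 0.1021]
ee_rot: [0.562, 0.431, 0.56, -0.43]
contact_force: [2.6, -1.2, -5.5]
width: 0.0111
```

```bash
python3 -c "
from h import *
st()"
```

```text
t 30.57 pos [ 0.4868 -0.0356  0.1021] x [ 0.002 -0.001 -1.   ] wingyaw 104.97 tooly 14.97 q [-0.22  0.26  1.88 -0.    1.   -0.48] F [ 2.6 -1.2 -5.5] Mz [-0.147 -0.306  0.577] w 0.0111
```

Request:
{"name": "carry_out", "arguments": {"deltas": [0,0,0,1,0,0,-1,0,0,0,1,0,0,-1,0,0,0,0.5,0,0,-1,0,0,0,0,0,0,-1,0,0,0,0,0,0,0,0,0,0,0,0,0,0,-0.5,0,0,0,0,0,0,-0.5,0,0,0,0,0,0,0,0,0,0,0,0,0]}}

```text
clock: 31.7
position: [0.4872, -0.0353, 0.1641]
ee_rot: [0.523, 0.479, 0.52, -0.477]
contact_force: [0.2, 0.1, -0.4]
width: 0.0424
```

```bash
python3 - <<'E'
from h import *
d=snap("wrist","w12"); wings(d)
go((.6273,-.0539,.161),151.1)
E
```

```text
fl n 1814 rect c [486.4 -35.3] size [12.  43.2] mean [486.3 -34.1] yaw 96.3 L,W [11.6 42.3] ztop 0.1302
bl n 1471 rect c [625.7 -52.8] size [12. 42.] mean [621.7 -50.7] yaw 148.5 L,W [11.5 38.2] ztop 0.1301
t 31.75 pos [ 0.4861 -0.0352  0.1627] x [ 0.002 -0.    -1.   ] wingyaw 94.97 tooly 4.97 q [-0.22  0.2   1.8   0.    1.15 -0.3 ] F [-0.8  0.6 -0.3] Mz [ 0.04  -0.011  0.021] w 0.0425
turn units about x total -14.03 tilt fix (tool, units) [-0.     0.006 -0.029]
world dp [ 0.1412 -0.0187 -0.0017] shift units total x,y,z (after turn) [0.028 0.864 2.211]
in present frame [0.033 2.317 0.515]
```

fl at 96.3° (≈54° past its bite). On to bl.

Request:
{"name": "carry_out", "arguments": {"deltas": [0,0,0,-1,0,0,0,0,0,0,-1,0,0,0,0,0,0,-1,0,0,0,0,0,0,-1,0,0,0,0,0,0,-1,0,0,0,0,0,0,-1,0,0,0,0,0,0,-1,0,0,0,0,0,0,-1,0,0,0,0,0,0,-1,0,0,0,0,0,0,-1,0,0,0]}}

```text
clock: 33.0
position: [0.4845, -0.0348, 0.1603]
ee_rot: [0.652, 0.27, 0.655, -0.27]
contact_force: [-0.4, 0.7, 0.3]
width: 0.0431
```

Request:
{"name": "carry_out", "arguments": {"deltas": [0,0,0,-1,0,0,0,0,0,0,-1,0,0,0,0,0,0,-1,0,0,0,0,0,0,-1,0,0,0,0,0.21,0.55,0,0,0,0,0,0.21,0.55,0,0,0,0,0,0.22,0.55,0,0,0,0,0,0.22,0.55,0,0,0,0,0,0,0,0,0,0,0,0,0,0,0,0,0,0]}}

```text
clock: 34.25
position: [0.6246, -0.0537, 0.1602]
ee_rot: [0.683, 0.177, 0.686, -0.177]
contact_force: [-0.2, 0.9, -0.3]
width: 0.043
```

```bash
python3 - <<'E'
from h import *
d=snap("wrist","w13"); wings(d)
go((.6273,-.0539,.101),151.1)
E
```

```text
fl n 140 rect c [493.6 -53.5] size [9.1 2.3] mean [494.  -53.5] yaw 81.5 L,W [1.6 6.9] ztop 0.1229
bl n 1852 rect c [627.2 -53.4] size [11.7 43.5] mean [625.6 -52.7] yaw 150.6 L,W [11.5 42.4] ztop 0.1302
br n 1216 rect c [ 606.1 -190.2] size [11.8 33.9] mean [ 603.4 -186.5] yaw 133.4 L,W [11.2 28.5] ztop 0.1299
t 34.3 pos [ 0.6245 -0.0537  0.1607] x [-0.003  0.001 -1.   ] wingyaw 150.98 tooly 60.98 q [-0.2   0.4   1.5  -0.    1.25 -1.26] F [ 0.5 -0.2  0.2] Mz [-0.004  0.032  0.   ] w 0.043
turn units about x total -0.03 tilt fix (tool, units) [ 0.    -0.044  0.014]
world dp [ 0.0028 -0.0002 -0.0597] shift units total x,y,z (after turn) [0.995 0.02  0.043]
in present frame [0.995 0.021 0.046]
```

View pics/w13.png

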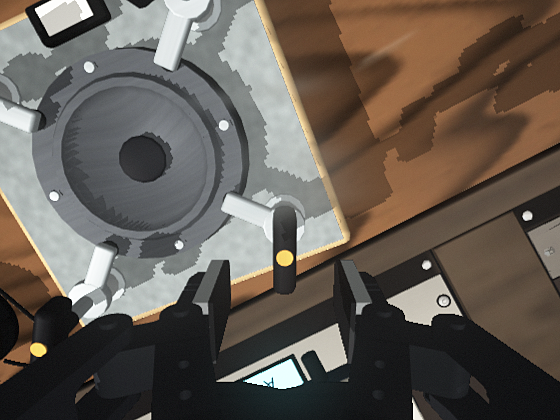

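Request:
{"name": "carry_out", "arguments": {"deltas": [0.33,0.02,0.043,0,0,0,0,0.33,0,0,0,0,0,0,0.33,0,0,0,0,0,0,0,0,0,0,0,0,-1,0,0,0,0,0,0,-1,0,0,0,0,0,0,-1,0,0,0,1,0,0,-1,0,0,0,1,0,0,-1], "newtons": 65}}

```text
clock: 35.3
position: [0.6284, -0.0544, 0.103]
ee_rot: [0.67, 0.224, 0.671, -0.225]
contact_force: [-2.4, 0.3, -0.5]
width: 0.0106
```

```bash
python3 -c "
from h import *
st()"
```

```text
t 35.3 pos [ 0.6284 -0.0544  0.103 ] x [-0.001 -0.001 -1.   ] wingyaw 142.96 tooly 52.96 q [-0.2   0.45  1.57 -0.    1.12 -1.12] F [-2.4  0.3 -0.5] Mz [0.012 0.351 0.437] w 0.0106
```

Request:
{"name": "carry_out", "arguments": {"deltas": [0,0,0,1,0,0,-1,0,0,0,1,0,0,-1,0,0,0,1,0,0,-1,0,0,0,1,0,0,-1,0,0,0,1,0,0,-1,0,0,0,1,0,0,-1,0,0,0,1,0,0,-1]}}

```text
clock: 36.17
position: [0.6282, -0.0545, 0.103]
ee_rot: [0.596, 0.38, 0.596, -0.381]
contact_force: [-3.1, -0.5, 0.2]
width: 0.0108
```

```bash
python3 -c "
from h import *
st()"
```

```text
t 36.17 pos [ 0.6282 -0.0545  0.103 ] x [-0.001 -0.001 -1.   ] wingyaw 114.97 tooly 24.97 q [-0.2   0.45  1.57 -0.    1.12 -0.63] F [-3.1 -0.5  0.2] Mz [-0.119  0.428  0.535] w 0.0108
```

Request:
{"name": "carry_out", "arguments": {"deltas": [0,0,0,1,0,0,-1,0,0,0,1,0,0,-1,0,0,0,0.5,0,0,-1,0,0,0,0,0,0,-1,0,0,0,0,0,0,0,0,0,0,0,0,0,0,-0.5,0,0,0,0,0,0,-0.5,0,0,0,0,0,0,0,0,0,0,0,0,0]}}

```text
clock: 37.3
position: [0.6317, -0.0545, 0.1651]
ee_rot: [0.563, 0.432, 0.559, -0.429]
contact_force: [0.2, -0.5, -0.4]
width: 0.0425
```

```bash
python3 - <<'E'
from h import *
d=snap("wrist","w14"); wings(d)
go((.4688,-.1766,.161),150.9)
E
```

```text
fl n 1771 rect c [490.7 -35.5] size [ 7.2 43.9] mean [491.7 -35. ] yaw 96.1 L,W [ 3.4 42.4] ztop 0.1284
bl n 1811 rect c [627.2 -53.2] size [12. 43.] mean [626.9 -51.8] yaw 106.2 L,W [11.6 42.4] ztop 0.1302
t 37.35 pos [ 0.6303 -0.0543  0.1633] x [ 0.004 -0.    -1.   ] wingyaw 104.97 tooly 14.97 q [-0.2   0.4   1.49  0.    1.25 -0.46] F [-0.7  0.1 -0.9] Mz [-0.006 -0.01   0.059] w 0.0427
turn units about x total -11.48 tilt fix (tool, units) [ 0.     0.018 -0.049]
world dp [-0.1615 -0.1223 -0.0023] shift units total x,y,z (after turn) [ 0.039 -3.09  -1.361]
in present frame [ 0.029 -3.127  1.274]
```

Request:
{"name": "carry_out", "arguments": {"deltas": [0,0,0,-1,0,0,0,0,0,0,-1,0,0,0,0,0,0,-1,0,0,0,0,0,0,-1,0,0,0,0,0,0,-1,0,0,0,0,0,0,-1,0,0,0,0,0,0,-1,0,0,0,0,0,0,-1,0,0,0,0,0,0,-1,0,0,0,0,0,0,-1,0,0,0]}}

```text
clock: 38.6
position: [0.6284, -0.054, 0.1604]
ee_rot: [0.674, 0.212, 0.675, -0.212]
contact_force: [-0.2, -0.3, 0.1]
width: 0.0427
```

Request:
{"name": "carry_out", "arguments": {"deltas": [0,0,0,-1,0,0,0,0,0,0,-0.48,0,0,0,0,-0.51,-0.225,0,0,0,0,0,-0.51,-0.225,0,0,0,0,0,-0.51,-0.225,0,0,0,0,0,-0.51,-0.225,0,0,0,0,0,-0.51,-0.225,0,0,0,0,0,-0.51,-0.225,0,0,0,0,0,0,0,0,0,0,0,0,0,0,0,0,0,0]}}

```text
clock: 39.85
position: [0.4695, -0.1751, 0.1621]
ee_rot: [0.685, 0.178, 0.684, -0.178]
contact_force: [0.2, 0.8, 0.3]
width: 0.0423
```

```bash
python3 - <<'E'
from h import *
d=snap("wrist","w15"); wings(d)
go((.4688,-.1766,.101),150.9)
E
```

```text
fl n 1500 rect c [486.3 -43.9] size [11.9 29.8] mean [485.4 -47.1] yaw 104.0 L,W [10.7 24.8] ztop 0.1297
fr n 1865 rect c [ 468.3 -176.7] size [11.9 43.8] mean [ 467.  -175.8] yaw 151.1 L,W [11.6 42.5] ztop 0.1302
bl n 54 rect c [626.1 -71.8] size [2.2 4.9] mean [626.3 -71.9] yaw 118.0 L,W [1.9 4.5] ztop 0.1161
t 39.9 pos [ 0.4697 -0.175   0.1621] x [ 0.001  0.    -1.   ] wingyaw 150.91 tooly 60.91 q [-0.5   0.22  1.77  0.    1.16 -1.56] F [-0.  -0.7 -0.1] Mz [ 0.006 -0.013  0.026] w 0.0428
turn units about x total 0.0 tilt fix (tool, units) [ 0.     0.006 -0.008]
world dp [-0.0009 -0.0016 -0.0611] shift units total x,y,z (after turn) [ 1.019 -0.031 -0.   ]
in present frame [ 1.019e+00 -3.200e-02 -1.000e-03]
```

View pics/w15.png

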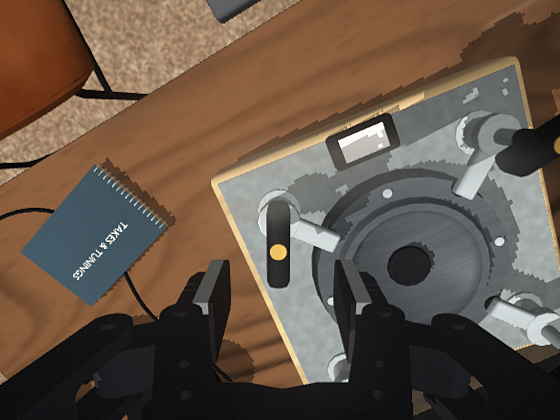

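Request:
{"name": "carry_out", "arguments": {"deltas": [0.34,-0.035,0,0,0,0,0,0.34,0,0,0,0,0,0,0.34,0,0,0,0,0,0,0,0,0,0,0,0,-1,0,0,0,0,0,0,-1,0,0,0,0,0,0,-1,0,0,0,1,0,0,-1,0,0,0,1,0,0,-1], "newtons": 65}}

```text
clock: 40.9
position: [0.4687, -0.1769, 0.1015]
ee_rot: [0.671, 0.225, 0.67, -0.225]
contact_force: [2.1, 1.0, -4.5]
width: 0.0109
```

```bash
python3 -c "
from h import *
st()"
```

```text
t 40.9 pos [ 0.4687 -0.1769  0.1015] x [ 0.002 -0.    -1.   ] wingyaw 142.85 tooly 52.85 q [-0.5   0.28  1.86  0.    1.   -1.42] F [ 2.1  1.  -4.5] Mz [ 0.3   -0.292  0.492] w 0.0109
```

Request:
{"name": "carry_out", "arguments": {"deltas": [0,0,0,1,0,0,-1,0,0,0,1,0,0,-1,0,0,0,1,0,0,-1,0,0,0,1,0,0,-1,0,0,0,1,0,0,-1,0,0,0,1,0,0,-1,0,0,0,1,0,0,-1]}}

```text
clock: 41.78
position: [0.4689, -0.1767, 0.1014]
ee_rot: [0.596, 0.381, 0.595, -0.38]
contact_force: [2.6, 1.0, -3.6]
width: 0.0108
```

```bash
python3 -c "
from h import *
st()"
```

```text
t 41.77 pos [ 0.4689 -0.1767  0.1014] x [ 0.002  0.    -1.   ] wingyaw 114.85 tooly 24.85 q [-0.5   0.28  1.86  0.    1.   -0.93] F [ 2.6  1.  -3.6] Mz [ 0.321 -0.403  0.539] w 0.0108
```

Request:
{"name": "carry_out", "arguments": {"deltas": [0,0,0,1,0,0,-1,0,0,0,1,0,0,-1,0,0,0,0.5,0,0,-1,0,0,0,0,0,0,-1,0,0,0,0,0,0,0,0,0,0,0,0,0,0,-0.5,0,0,0,0,0,0,-0.5,0,0,0,0,0,0,0,0,0,0,0,0,0]}}

```text
clock: 42.9
position: [0.4693, -0.1785, 0.1636]
ee_rot: [0.563, 0.431, 0.559, -0.431]
contact_force: [0.3, -0.5, 0.5]
width: 0.0429
```

```bash
python3 - <<'E'
from h import *
d=snap("wrist","w16"); wings(d)
E
```

```text
fl n 247 rect c [488.4 -56.7] size [10.9  3.6] mean [488.1 -57.1] yaw 5.1 L,W [2.4 9.9] ztop 0.128
fr n 1841 rect c [ 468.5 -176.3] size [12. 43.] mean [ 468.2 -174.9] yaw 105.9 L,W [11.6 42.2] ztop 0.1302
br n 1517 rect c [ 609.1 -194.4] size [12.4 44.5] mean [ 605.4 -191.7] yaw 137.8 L,W [11.3 41.1] ztop 0.13
```

Request:
{"name": "carry_out", "arguments": {"deltas": [-0.5,-0.3,0,0,0,0,0,-0.5,-0.5,0,0,0,0,0,-0.5,-0.5,0,0,0,0,0,0,-0.5,0,0,0,0,0,0,-0.5,0,0,0,0,0,0,-0.5,0,0,0,0,0,0,0,0,0,0,0,0]}}

```text
clock: 43.82
position: [0.3037, -0.22, 0.2501]
ee_rot: [0.559, 0.432, 0.561, -0.432]
contact_force: [0.4, -0.2, 0.5]
width: 0.0425
```

```bash
python3 - <<'E'
from h import *
st()
d=snap("top","t2"); wings(d)
cv2.imwrite("pics/t2c.png",cv2.resize(d["color"][130:310,270:460,::-1],None,fx=3.2,fy=3.2,interpolation=cv2.INTER_CUBIC))
E
```

```text
t 43.83 pos [ 0.3037 -0.22    0.2501] x [-0.002  0.001 -1.   ] wingyaw 104.74 tooly 14.74 q [-0.81 -0.04  1.84 -0.    1.35 -1.07] F [ 0.4 -0.2  0.5] Mz [ 0.059 -0.038 -0.019] w 0.0425
fl n 228 rect c [486.3 -35.5] size [12.3 42.3] mean [486.1 -35.5] yaw 96.5 L,W [12.2 42.4] ztop 0.1308
fr n 231 rect c [ 468.5 -176.2] size [12.  43.3] mean [ 468.1 -175.7] yaw 105.5 L,W [11.8 42.9] ztop 0.1306
bl n 209 rect c [627.2 -53.6] size [13.4 43.4] mean [625.8 -53.2] yaw 106.3 L,W [11.8 42.7] ztop 0.1308
br n 203 rect c [ 608.7 -193.9] size [11.9 42.5] mean [ 608.1 -193.4] yaw 136.3 L,W [11.6 42.8] ztop 0.1308
```

View pics/t2c.png

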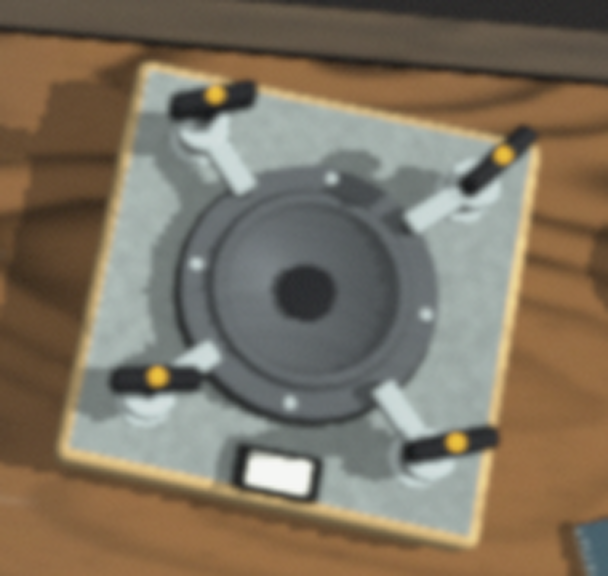

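All four knobs are turned, and the tuner (crop px 278,470) has not moved. Past the estimated bite they stand at about br 54°, fl 54°, bl 54° and fr 54°, which is about 1.9 mm sunk. The arm is clear.

```bash
python3 -c "
from rig import job
print(job.sign_off())"
```

```text
the job is handed in; nothing more can be done
None
```

All four knobs are clamped in two crosswise passes, and the job was handed in at about 44 s, against the 72 s limit.

- **First pass (far right, near left, near right, far left):** I turned each knob until the wrist moment jumped from about 0.05 to 0.4–0.5 N m. Then I gave it a little more, ending about 9° past the bite. That figure is uncertain by about 2°, because I turned in 4° steps and the bite fell within one step.
- **Second pass (far right, near left, far left, near right):** I turned each knob a further 45° or so. The wrist camera put them all about 54° past the bite, which works out to about 1.9 mm of sink. I worked the sink out from the knob angles and did not measure it at the feet.
- **Last checks:**
  - The top camera agreed with the wrist camera on the final knob angles to within about 1°: near left 96.5°, near right 105.5°, far left 106.3°, far right 136.3°.
  - In the top picture the tuner lies where it was at the start.
  - The wrist force readings, taken between moves, stayed under about 7 N.
  - The arm was well clear of the jig at hand-in.

No check failed. The knob positions from the two cameras differed by only 1–2 mm, within the stated calibration.

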